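Fit the long boom rod through both bushings of the microscope stand

ROBOT

A 6-joint arm with a two-finger parallel gripper is mounted at the origin on the work surface. World frame = base frame: x ahead of the robot, y to its left, z up, the work surface at z = 0. Lengths are in m, angles in rad, forces in N, time in s.
With the tool pointing down it reaches from about 0.425 to 0.95 m from the base axis. Payload 14.7 kg.
Tool frame: the origin (TCP) lies between the finger pads; the fingertips stand 17 mm ahead of it and the grasp point (between the pads) lies 2 mm behind it; z points along the fingers, y is the direction in which the jaws open and shut (so a half turn about z gives the same grasp; the last joint's range is limited). The gripper opens to 85 mm and grips with 20 to 120 N. Pads are 22 mm wide; open, the fingers measure 114 mm over their backs; the gripper's body (76 mm by 85 mm) begins 54 mm behind the grasp point. The pads swing forward as they close: fully open they stand 13 mm farther back than shut.
Start: joints at [1.214, 0.48, 1.596, -0, 1.065, -0.047], TCP at [0.198, 0.619, 0.248] pointing down, gripper open.
Joint ranges: [-2.75, 2.75], [-0.82, 2.05], [0.23, 2.67], [-1.56, 4.7], [0.09, 2.69], [-2.92, 2.92]. Speed limits (rad/s): [1.89, 1.89, 2.39, 3.01, 3.01, 3.01].

INTERFACE

Orientations are given as a rotation vector (axis times angle).
In Python, from bench import sensors, vision, ctrl gives the robot as it stands.
- The arm moves only by the tool step_arm, never from a script. Its arguments are lists of equal length, an entry for each row: "linear": the shift along the tool's x, y, z normalised to -1 to 1, where 1 is 0.2 m, a list of three; "yaw": the turn about the tool's z normalised to -1 to 1, where 1 is 360 degrees. A call has 1 to 8 rows; each row is the pose to reach, as a shift and turn from the pose measured when the call began, along the tool's axes at that moment, turning the shorter way round; what a row does not reach only later rows make up. A row lasts 1/8 s, in which the tool goes at most 62.5 mm and 10.7 degrees, less where a joint would pass 70% of its speed; a pose out of reach is approached as far as the arm can. A call with a number of a shift or a turn outside -1 to 1 is refused whole. A call with a gripper value outside its range is refused whole. "hand" is the opening, from -1 (shut) to 1 (fully open), set as the call begins (left out, the last holds). The fingers move at their own pace and stop on an object; "force" is the grip in N (left out, the last holds). Time passes only in rows, so rows that repeat a pose let the fingers close. It gives the time, the measured TCP pose, the force and the opening at its end, in the units of the state.
- sensors.get_state(): the state, without advancing time (a new reading comes with each control period).
- vision.snapshot(name): name is "side" or "top" or "wrist"; returns a dict with "img" (480x640x3 uint8, red, green, blue), "fx", "fy", "cx", "cy" (pixels), "distortion" ([k1, k2, p1, p2, k3] as OpenCV has them; the pictures are not rectified), "cam_to_world" (4x4, takes a point from camera to world coordinates). Camera axes: x right, y down, z forward; pixel columns grow to the right and rows downward; lengths in m; the calibration is good to about 2 mm. A picture is of the moment at which its call begins. There is no depth.
- ctrl.sign_off(): hands the job in, once; it reports no verdict.
The state is a dict: "time_s": time; "joint_pos": joint angles; "joint_vel": joint speeds; "joint_torque": joint torques, N m; "tcp_pos": TCP position; "eef_rot": TCP orientation; "ft_force": force on the tool from outside, world axes, zero at the start; "torque": the same for the moment, N m; "finger_gap": opening from 0.0 (shut) to 1.0 (fully open).
Only numpy, scipy, OpenCV 4.12 (cv2) and the standard library are available. Lean on these libraries where they do the work, as an engineer would, in place of code of your own. Each camera call takes 0.05 s, during which the arm holds its last target.

TASK

Take the long steel boom rod out of its wooden rest and slide it through the two upper bushings of the microscope boom stand, first the near one and then the far one, until at least 30 mm of it shows past the far bushing. Finish while still holding the rod there between the fingers, still and running freely in both bushings rather than levered hard against them, so that I can tighten the clamp screws; do not let go. Leave the short rod in its rest and the other things on the bench where they are.

Things in the scene. Friction and masses are not known exactly. Their poses are not given: they have to be found in the camera images.
- stand: Microscope boom stand, fixed: base plate 200 x 200 x 18 mm, post, grey carriage with two bores along its y, one above the other. It stands left (y > 0) or right of the robot, yawed up to 0.2 rad; the rod rest is on the other side. Alike end to end: enter from the end nearer the rest, where there is room. Origin: on the bench below the middle of the upper bore; z up, x from bores to post, away from the robot.
- upper_bore (a point): Middle of the empty upper bore, 160 mm above the bench, axis along the stand's y, diameter 19 mm. It runs through two upright ears, each 20 mm thick (y) and 52 mm wide (x), at y +45 and -45 mm, tops 191 mm above the bench, with a 70 mm open gap between them. Brass flanges 3 mm thick on the ears: outer faces at y +58 and -58 mm. Clamp screws stick out of the ears on the -x side to x -48 mm.
- bush_left (a point): Middle of the upper bore in the ear at y +45 mm of the stand, 160 mm above the bench; axes as the stand.
- bush_right (a point): Middle of the upper bore in the ear at y -45 mm of the stand, 160 mm above the bench; axes as the stand.
- lower_rod (a point): Middle of the rod fixed in the carriage's lower bore: 100 mm above the bench, right below the upper bore, diameter 16 mm, along the stand's y, reaching 120 mm either way. A black knob in front of it reaches to x -58 mm.
- post_top (a point): Top of the stand's post, diameter 35 mm, 312 mm above the bench, at x +78 mm, y 0 of the stand; the carriage's sleeve on it is 62 mm in diameter.
- rest: Low wooden rod rest, fixed: board 180 x 230 x 16 mm with two rails across it at y +95 and -95 mm (18 mm thick, tops 64 mm above the bench) with V-notches at x +60 and -60 mm, so that two rods lie in it 120 mm apart, along its y, axes 60 mm above the bench. Between the rails nothing stands above the board. Yawed up to 0.3 rad. Origin: on the bench under its centre; z up.
- boom_rod: The long boom rod: straight steel rod, diameter 16 mm, 420 mm long, 0.20 to 0.35 kg, both ends alike, bevelled over 6 mm down to diameter 10 mm. It lies in either notch pair of the rest, its middle within 10 mm of the rest's middle along y, axis 60 mm above the bench. Origin: at its middle, on its axis; y along the rod; its x and z may roll about it.
- rod_end_a (a point): Centre of the end face at the rod's +y end, 210 mm from its middle.
- rod_end_b (a point): Centre of the end face at the rod's -y end, 210 mm from its middle.
- short_rod: A spare short rod, steel, diameter 16 mm, 240 mm long, lying in the other notch pair of the rest; it stays there. Origin at its middle, on its axis; y along the rod.
- bench_block: Bystander: flat steel bench block 60 x 60 x 18 mm; origin at the centre of its underside.
- loupe: Bystander: folded loupe, 60 mm long, 18 mm high; origin under its lens.
- ring_clamp: Bystander: wooden ring clamp lying flat, 130 x 29 x 26 mm, long along its x; origin under its centre.
- mallet: Bystander: small wooden mallet lying on its side, 260 mm long along its y, 50 mm high, beyond the rods; origin under its handle, near the middle.
- spirit_bottle: Bystander: amber glass bottle, diameter 52 mm, 115 mm high, standing beyond the rods; origin under its centre.
- findings_dish: Bystander: small brass dish, diameter 72 mm, 24 mm high, near the robot; origin under its centre.
- wax_tin: Bystander: flat tin, diameter 60 mm, 26 mm high, beyond the rods; origin under its centre.

How it is judged:
By the outcome, as a careful person would: the job done as asked, in the order asked, and still so for the second after the job is handed in, while the arm keeps its last pose, push and grip.
It also fails if it takes over 58 s, if anything falls off the work surface, if the arm or the gripper's body presses on something with over 40 N, if the wrist force passes 120 N, or if a joint passes its speed limit or range.

## Working session

There is one attempt and no reset: what is moved stays moved. The work goes in short steps, Python scripts to look and compute and a tool call to move; the robot and the scene stay as the last step left them, time stands still between calls to the robot, and variables do not carry over. Pictures are saved under pics/ and viewed, and the job is handed in when it is done.

Besides the shell and the picture viewer there is one more tool, called after "Request:" as name([rows], argument=value, ...), one row to a line, values as JSON. step_arm: Moves the arm, as the interface text tells. Its arguments: {"type":"object","properties":{"linear":{"type":"array","items":{"type":"array","items":{"type":"number"}}},"yaw":{"type":"array","items":{"type":"number"}},"hand":{"type":"number"},"force":{"type":"number"}},"required":["linear","yaw"]}

```bash
ls; mkdir -p pics
python3 - <<'E'
from bench import sensors, vision
import cv2,numpy as np,pickle
d={}
for n in ["side","top","wrist"]:
    s=vision.snapshot(n); d[n]=s
    cv2.imwrite(f"pics/{n}0.png",s["img"][:,:,::-1])
    print(n,s["fx"],s["fy"],s["cx"],s["cy"],s["distortion"]); print(np.round(s["cam_to_world"],3))
pickle.dump(d,open("d0.pkl","wb"))
print(sensors.get_state())
E
```

```text
pics
side 617.5007331954126 617.5007331954126 327.8239365599676 243.18990229045735 [-0.09645992  0.          0.          0.          0.        ]
[[-0.965 -0.144  0.22   0.239]
 [-0.262  0.497 -0.827  1.392]
 [ 0.01  -0.856 -0.517  1.069]
 [ 0.     0.     0.     1.   ]]
top 546.7370176072449 546.7370176072449 317.0295889745516 236.81325656115757 [-0.01785887  0.          0.          0.          0.        ]
[[-0.028 -0.984  0.178  0.338]
 [-0.999  0.032  0.022  0.   ]
 [-0.028 -0.177 -0.984  1.558]
 [ 0.     0.     0.     1.   ]]
wrist 364.3358556133482 364.3358556133482 317.73878580799527 239.68180387053422 [-0.04735034  0.          0.          0.          0.        ]
[[ 0.304  0.9    0.311  0.116]
 [ 0.953 -0.288 -0.1    0.644]
 [-0.     0.327 -0.945  0.373]
 [ 0.     0.     0.     1.   ]]
{'time_s': 0.15, 'joint_pos': array([ 1.21437552e+00,  4.80684196e-01,  1.59674935e+00,  4.21980806e-06,
        1.06512004e+00, -4.66040627e-02]), 'joint_vel': array([ 0.00022819, -0.00229514, -0.00362907,  0.00069667, -0.00054285,
       -0.00042014]), 'joint_torque': array([ 5.90140717e-04, -9.51147366e+01, -4.30459106e+01,  3.00617046e-05,
        8.31064477e-03, -8.09961421e-05]), 'tcp_pos': array([0.19804576, 0.61876319, 0.24781461]), 'eef_rot': array([-4.84687867e-01, -3.10377975e+00,  1.47764265e-03]), 'ft_force': array([ 0.07590183,  0.02661312, -0.98710353]), 'torque': array([0.01685165, 0.04644205, 0.05020473]), 'finger_gap': 1.0026603348908238}
```

View pics/side0.png

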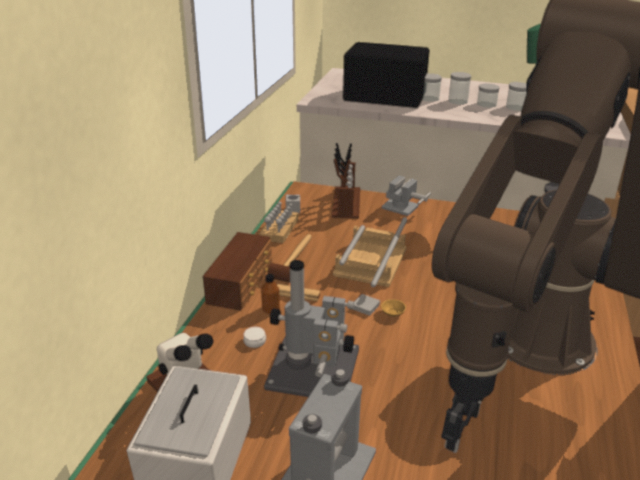

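View pics/top0.png

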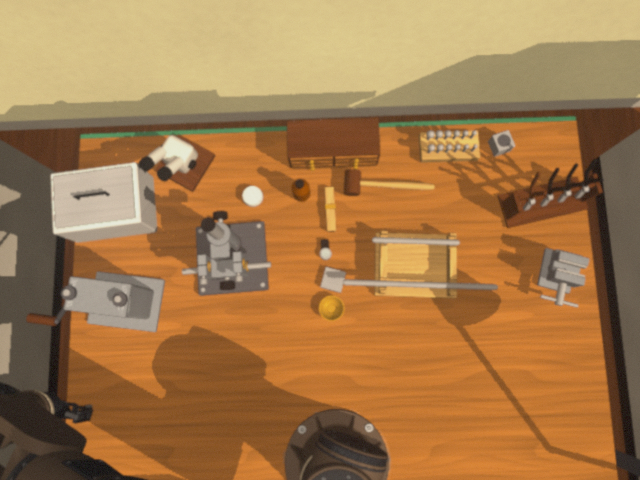

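View pics/wrist0.png

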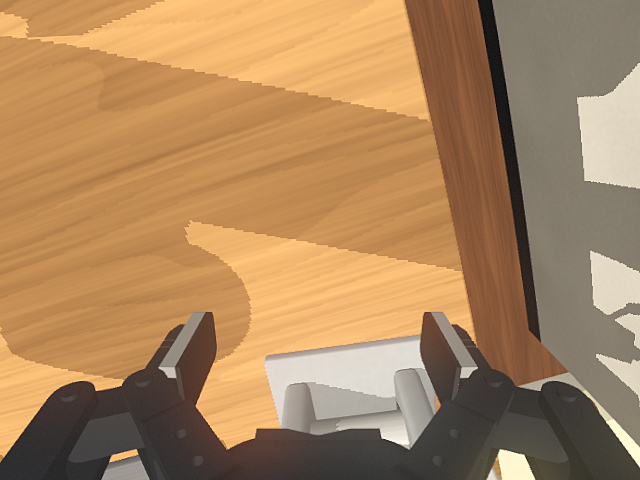

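The top view shows the stand at left (upper rod ears near px 213,268) and the rest at right. The long rod lies in the near notches from about (345,283) to (495,287), and the short rod is at (373–458,241). I'll measure the features on enlarged crops.

```bash
cat > h.py <<'E'
import numpy as np,cv2
def ray(s,uv):
    K=np.array([[s["fx"],0,s["cx"]],[0,s["fy"],s["cy"]],[0,0,1]]);
    p=cv2.undistortPoints(np.array(uv,float).reshape(-1,1,2),K,np.array(s["distortion"]))[:,0]
    T=np.array(s["cam_to_world"]); d=np.c_[p,np.ones(len(p))]@T[:3,:3].T
    return T[:3,3],d
def plane(s,uv,z):
    o,d=ray(s,uv); t=(z-o[2])/d[:,2]; return o+d*t[:,None]
def proj(s,P):
    K=np.array([[s["fx"],0,s["cx"]],[0,s["fy"],s["cy"]],[0,0,1]]);T=np.linalg.inv(s["cam_to_world"])
    return cv2.projectPoints(np.array(P,float).reshape(-1,1,3),cv2.Rodrigues(T[:3,:3])[0],T[:3,3],K,np.array(s["distortion"]))[0][:,0]
def crop(s,x0,y0,x1,y1,f,name):
    im=cv2.resize(s["img"][y0:y1,x0:x1],None,fx=f,fy=f,interpolation=cv2.INTER_CUBIC)
    cv2.imwrite(name,im[:,:,::-1])
E
python3 - <<'E'
import pickle;from h import *
d=pickle.load(open("d0.pkl","rb"))
crop(d["top"],180,200,280,300,6,"pics/c_stand.png")
crop(d["top"],330,225,510,305,4,"pics/c_rest.png")
crop(d["side"],255,180,415,400,3,"pics/c_side.png") if 0 else crop(d["side"],255,200,415,400,3,"pics/c_side.png")
E
```

```text
(no output)
```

View pics/c_stand.png

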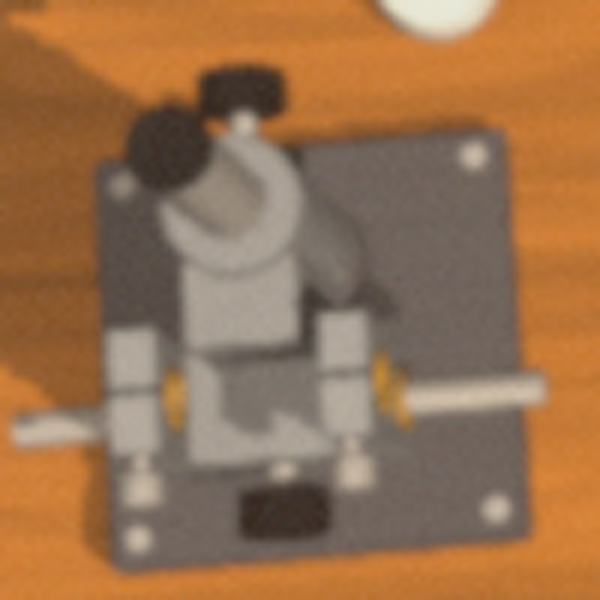

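View pics/c_rest.png

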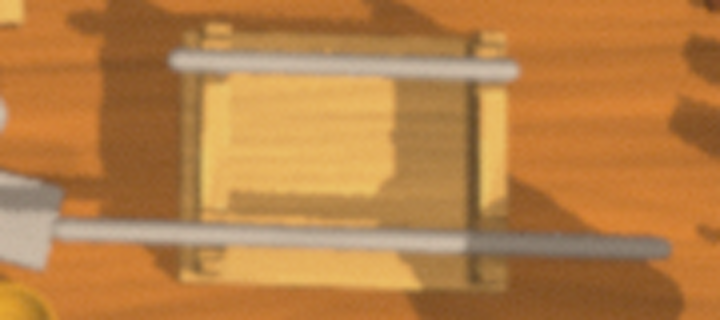

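View pics/c_side.png

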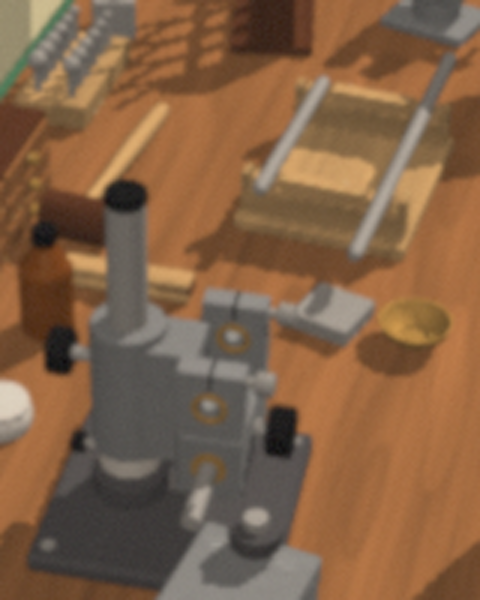

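The crops show the ear-top slits at top-view crop (133,390) and (343,378), and the brass flange rings in the side view at crop (209,409) and (232,338). The rod ends are at rest-crop (55,228) and (668,249). Next I'll compute poses from these.

Run:
```python
import pickle;from h import *
d=pickle.load(open("d0.pkl","rb"));t=d["top"];s=d["side"]
f=lambda l,x0,y0,k:[((x+.5)/k-.5+x0,(y+.5)/k-.5+y0) for x,y in l]
# base plate corners
c=plane(t,f([(98,160),(503,128),(530,538),(118,570)],180,200,6),.018); print("base",c.round(4),c.mean(0))
for a,b in((0,1),(3,2),(3,0),(2,1)): v=c[b]-c[a]; print(np.hypot(*v[:2]),np.degrees(np.arctan2(v[1],v[0])))
e=plane(t,f([(133,391.5),(343,379)],180,200,6),.191); print("ear",e.round(4),e.mean(0))
v=e[0]-e[1]; print(np.hypot(*v[:2]),"axis yaw",np.arctan2(-v[0],v[1]))
for P in (f([(209,409)],255,200,3),f([(232,338)],255,200,3)):
    print("fl",plane(s,P,.16).round(4))
# rod: mask-based
img=t["img"]; hsv=cv2.cvtColor(img,cv2.COLOR_RGB2HSV)
m=((hsv[...,1]<70)&(hsv[...,2]>70)).astype(np.uint8)
m[:272]=0;m[298:]=0;m[:,:346]=0;m[:,505:]=0
ys,xs=np.nonzero(m); 
mid=[(x,ys[xs==x].mean()) for x in range(348,494) if (xs==x).any()]
p=np.polyfit(*np.array(mid).T,1); print("line",p, xs.min(),xs.max())
r=plane(t,f([(52,228),(669,249)],330,225,4),.062); print("rodends",r.round(4),"len",np.linalg.norm(r[0]-r[1]),r.mean(0))
r=plane(t,[(350,np.polyval(p,350)),(490,np.polyval(p,490))],.062); v=r[0]-r[1]; print("line",r.round(4),"yaw",np.arctan2(-v[0],v[1]))
r=plane(s,f([(358,250),(448,60)],255,200,3),.06);print("side ends",r.round(4))
T=d["wrist"]["cam_to_world"]
from bench import sensors
st=sensors.get_state(); print(cv2.Rodrigues(st["eef_rot"])[0].round(3), st["tcp_pos"])
```

```text
base [[0.6595 0.3847 0.018 ]
 [0.6686 0.1886 0.018 ]
 [0.4711 0.178  0.018 ]
 [0.4618 0.373  0.018 ]] [0.56526406 0.28107139 0.018     ]
0.1963446265353534 -87.34253481665093
0.19526674366676086 -87.2779749885595
0.19800358573850385 3.3941991421276962
0.19777264201330141 3.082738748431214
ear [[0.523  0.3255 0.191 ]
 [0.5256 0.2363 0.191 ]] [0.52428689 0.28090593 0.191     ]
0.0892273618834177 axis yaw 0.02832899138899142
fl [[0.5254 0.3358 0.16  ]]
fl [[0.5313 0.2456 0.16  ]]
line [3.27253622e-02 2.70591725e+02] 346 496
rodends [[ 0.482  -0.0324  0.062 ]
 [ 0.4546 -0.4506  0.062 ]] len 0.41906656856781377 [ 0.46828328 -0.24151515  0.062     ]
line [[ 0.4802 -0.0525  0.062 ]
 [ 0.4559 -0.4321  0.062 ]] yaw -0.06403503014926011
side ends [[ 0.4831 -0.046   0.06  ]
 [ 0.4604 -0.4422  0.06  ]]
[[-0.952  0.305 -0.   ]
 [ 0.305  0.952 -0.001]
 [ 0.    -0.001 -1.   ]] [0.19804576 0.61876319 0.24781461]
```

Request:
step_arm([
  [0, 0, -0.3],
  [0, 0, -0.6],
  [0, 0, -0.8],
  [-0.2, -0.1, -0.8],
  [-0.45, -0.25, -0.8],
  [-0.7, -0.4, -0.8],
  [-0.95, -0.53, -0.8],
  [-0.95, -0.53, -0.8],
], yaw=[0, 0, 0, 0, 0, 0, 0, 0])

```text
time_s: 1.15
tcp_pos: [0.3491, 0.4574, 0.408]
eef_rot: [0.491, 3.103, -0.002]
ft_force: [0.1, 0.1, -1.1]
finger_gap: 0.999
```

Request:
step_arm([
  [-0.25, -0.13, 0],
  [-0.5, -0.27, 0],
  [-0.75, -0.4, 0],
  [-0.95, -0.53, 0],
  [-0.95, -0.53, 0],
  [-0.95, -0.53, 0],
], yaw=[0, 0, 0, 0, 0, 0])

```text
time_s: 1.9
tcp_pos: [0.4966, 0.2985, 0.408]
eef_rot: [-0.491, -3.103, 0.002]
ft_force: [-0.0, 0.0, -0.2]
finger_gap: 0.998
```

Run:
```python
from bench import sensors, vision
import pickle;from h import *
s=vision.snapshot("wrist");pickle.dump(s,open("w1.pkl","wb"));cv2.imwrite("pics/w1.png",s["img"][:,:,::-1])
print(s["cam_to_world"].round(3),sensors.get_state()["tcp_pos"])
```

```text
[[ 0.308  0.899  0.311  0.415]
 [ 0.951 -0.291 -0.101  0.324]
 [-0.001  0.327 -0.945  0.534]
 [ 0.     0.     0.     1.   ]] [0.49639576 0.29889593 0.4080874 ]
```

View pics/w1.png

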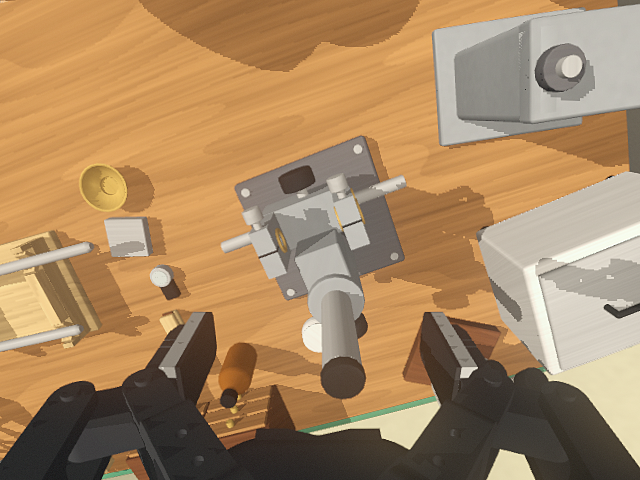

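The wrist view shows both ears clearly, with the left one near (350,217) and the right one near (268,247). The rods' ends are visible at far left.

Run:
```python
import pickle;from h import *
s=pickle.load(open("w1.pkl","rb"))
crop(s,215,130,415,305,4,"pics/w1c.png")
```

```text
(no output)
```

View pics/w1c.png

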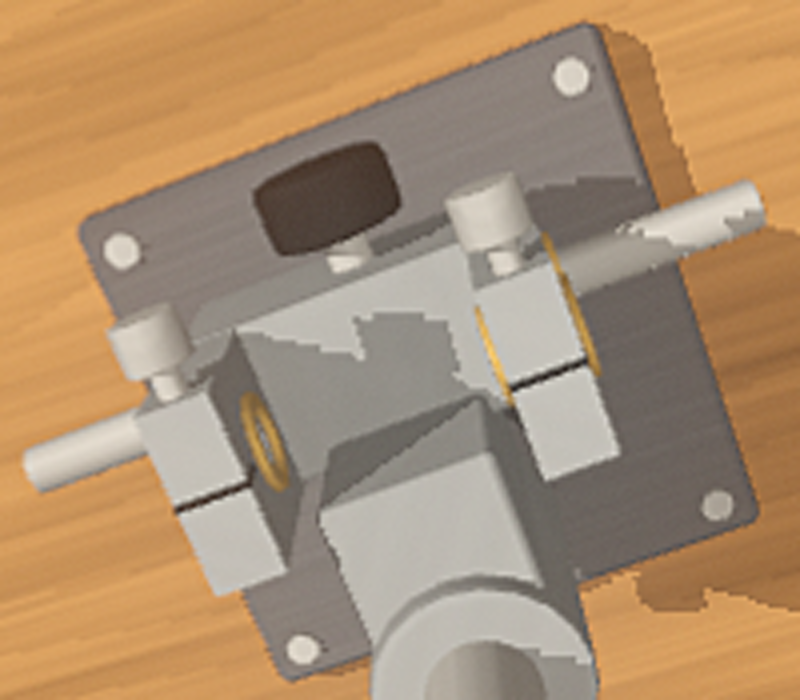

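Run:
```python
import pickle;from h import *
s=pickle.load(open("w1.pkl","rb"))
f=lambda l,x0,y0,k:[((x+.5)/k-.5+x0,(y+.5)/k-.5+y0) for x,y in l]
L=plane(s,f([(619,455),(547,480),(550,247),(470,284)],215,130,4),.191)
R=plane(s,f([(288,570),(219,594),(207,388),(137,415)],215,130,4),.191)
sl=plane(s,f([(510,388),(588,360),(177,510),(250,486)],215,130,4),.191)
print(L.round(4),L.mean(0),R.round(4),R.mean(0))
yw=lambda v:np.arctan2(-v[0],v[1])
print("slits",sl.round(4),(sl[0]+sl[1])/2,(sl[2]+sl[3])/2,"yaw",yw(sl[0]+sl[1]-sl[2]-sl[3]),"mid",sl.mean(0))
print("yaw ears",yw(L.mean(0)-R.mean(0)), np.linalg.norm(L.mean(0)-R.mean(0)))
b=plane(s,f([(571,77),(717,506),(303,650),(121,250)],215,130,4),.020);print("screws",b.round(4),b.mean(0),yw(b[0]-b[3]),yw(b[1]-b[2]), np.arctan2(*(b[1]-b[0])[1::-1]),np.arctan2(*(b[2]-b[3])[1::-1]))
# lower rod axis silhouettes
r=plane(s,f([(28,470),(760,205)],215,130,4),.1);print("lower rod ends",r.round(4),r.mean(0),yw(r[1]-r[0]),np.linalg.norm(r[1]-r[0]))
```

```text
[[0.5474 0.3352 0.191 ]
 [0.5483 0.3162 0.191 ]
 [0.4916 0.3335 0.191 ]
 [0.4943 0.3127 0.191 ]] [0.52040192 0.324367   0.191     ] [[0.5515 0.246  0.191 ]
 [0.5524 0.2267 0.191 ]
 [0.4993 0.2434 0.191 ]
 [0.5005 0.2244 0.191 ]] [0.52593371 0.23513684 0.191     ]
slits [[0.5223 0.3143 0.191 ]
 [0.5213 0.3345 0.191 ]
 [0.5272 0.2248 0.191 ]
 [0.5268 0.2446 0.191 ]] [0.52178351 0.32437801 0.191     ] [0.527016   0.23470867 0.191     ] yaw 0.058287122577930596 mid [0.52439976 0.27954334 0.191     ]
yaw ears 0.06191547175009979 0.08940147147186385
screws [[0.4749 0.3617 0.02  ]
 [0.6447 0.3708 0.02  ]
 [0.6537 0.2011 0.02  ]
 [0.4834 0.1919 0.02  ]] [0.56417409 0.28138866 0.02      ] 0.04983393873607976 0.0528861446156221 0.05339913242246646 0.05394321872932539
lower rod ends [[0.5296 0.1581 0.1   ]
 [0.5189 0.3994 0.1   ]] [0.52422641 0.27874396 0.1       ] 0.04414470103124425 0.24160570457816855
```

Request:
step_arm([
  [-0.03, -0.1, 0],
  [-0.07, -0.22, 0],
  [-0.11, -0.34, 0],
  [-0.15, -0.46, 0],
  [-0.19, -0.58, 0],
  [-0.23, -0.7, 0],
  [-0.27, -0.82, 0],
  [-0.29, -0.9, 0],
], yaw=[0.026, 0.052, 0.078, 0.104, 0.13, 0.156, 0.182, 0.21])

```text
time_s: 2.95
tcp_pos: [0.4957, 0.1102, 0.4085]
eef_rot: [2.293, 2.147, -0.001]
ft_force: [-0.2, -0.4, 1.0]
finger_gap: 1.002
```

Request:
step_arm([
  [-0.25, 0, 0],
  [-0.5, 0, 0],
  [-0.75, 0, 0],
  [-0.98, 0, 0],
  [-0.98, -0.02, 0],
], yaw=[0, 0, 0, 0, 0])

```text
time_s: 3.58
tcp_pos: [0.4787, -0.0864, 0.4086]
eef_rot: [2.294, 2.145, -0.002]
ft_force: [-1.2, -0.4, -0.1]
finger_gap: 0.997
```

Request:
step_arm([
  [-0.25, 0, 0.15],
  [-0.5, 0, 0.35],
  [-0.75, 0, 0.55],
  [-0.98, 0, 0.75],
  [-0.98, -0.02, 0.8],
  [-0.98, -0.02, 0.8],
  [-0.98, -0.02, 0.8],
], yaw=[0, 0, 0, 0, 0, 0, 0])

```text
time_s: 4.45
tcp_pos: [0.4625, -0.2806, 0.2501]
eef_rot: [2.291, 2.146, -0.001]
ft_force: [-0.4, -0.4, 0.6]
finger_gap: 0.997
```

Run:
```python
from bench import sensors, vision
import pickle;from h import *
s=vision.snapshot("wrist");pickle.dump(s,open("w2.pkl","wb"));cv2.imwrite("pics/w2.png",s["img"][:,:,::-1])
st=sensors.get_state();print(st["tcp_pos"],cv2.Rodrigues(st["eef_rot"])[0].round(3),st["joint_pos"])
```

```text
[ 0.46257199 -0.28084343  0.25027206] [[ 0.066  0.998  0.002]
 [ 0.998 -0.066 -0.002]
 [-0.002  0.002 -1.   ]] [-6.00949306e-01  3.25199262e-01  1.84618154e+00 -1.33297013e-03
  9.67521625e-01 -5.34613446e-01]
```

View pics/w2.png

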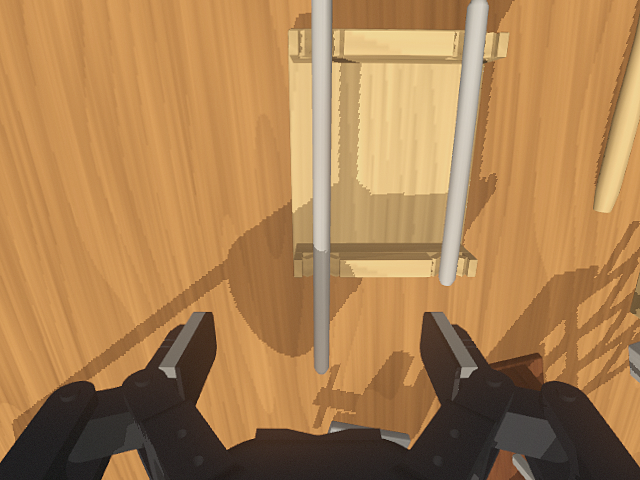

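The rod runs from (322,0) to its −y end at (321,372), and its image stays nearly vertical between the fingers. I'll measure its line and end.

Run:
```python
import pickle;from h import *
s=pickle.load(open("w2.pkl","rb"))
hsv=cv2.cvtColor(s["img"],cv2.COLOR_RGB2HSV)
pts=[]
for y in range(5,365,5):
    r=hsv[y,295:350]; x=np.nonzero(r[:,1]<50)[0]
    if len(x)>8 and x.max()-x.min()<24: pts.append((295+x.mean(),y,len(x)))
a=np.array(pts);print(len(a),a[::8])
P=plane(s,a[:,:2],.060); p=np.polyfit(P[:,1],P[:,0],1); print("x=",p,"resid",(P[:,0]-np.polyval(p,P[:,1])).std())
e=plane(s,[(321,373)],.06); print("end",e, "mid y", e[0,1]+.2096)
print("x at -.281",np.polyval(p,-.281))
```

```text
72 [[321.5   5.   20. ]
 [321.5  45.   20. ]
 [321.5  85.   18. ]
 [321.5 125.   18. ]
 [321.5 165.   18. ]
 [321.  205.   17. ]
 [321.5 245.   16. ]
 [321.  285.   15. ]
 [321.5 325.   14. ]]
x= [0.06280259 0.48250114] resid 0.00020413076495143652
end [[ 0.45371324 -0.45559853  0.06      ]] mid y -0.2459985338868642
x at -.281 0.46485361587318025
```

Request:
step_arm([
  [0, 0.012, 0.2],
  [0, 0.012, 0.4],
  [0, 0.012, 0.6],
  [0, 0.012, 0.75],
  [0, 0.012, 0.87],
  [0, 0.012, 0.96],
  [0, 0.012, 0.96],
  [0, 0.012, 0.96],
], yaw=[0, 0, 0, 0, 0, 0, 0, 0])

```text
time_s: 5.5
tcp_pos: [0.4661, -0.2815, 0.0594]
eef_rot: [2.289, 2.145, -0.0]
ft_force: [0.4, 0.8, -0.7]
finger_gap: 0.996
```

Request:
step_arm([
  [0, 0, 0],
  [0, 0, 0],
  [0, 0, 0],
  [0, 0, 0],
  [0, 0, 0],
  [0, 0, 0],
  [0, 0, 0],
  [0, 0, 0],
], yaw=[0, 0, 0, 0, 0, 0, 0, 0], hand=-1, force=60)

```text
time_s: 6.5
tcp_pos: [0.466, -0.2815, 0.0596]
eef_rot: [2.289, 2.145, -0.0]
ft_force: [-2.7, 0.3, 6.9]
finger_gap: 0.165
```

Run:
```python
from bench import sensors, vision
import pickle;from h import *
s=vision.snapshot("wrist");cv2.imwrite("pics/w3.png",s["img"][:,:,::-1])
st=sensors.get_state();print(st["tcp_pos"],cv2.Rodrigues(st["eef_rot"])[0].round(4),st["ft_force"],st["torque"],st["finger_gap"])
```

```text
[ 0.46599774 -0.28152352  0.05963334] [[ 0.065   0.9979  0.0028]
 [ 0.9979 -0.0649 -0.0033]
 [-0.0031  0.003  -1.    ]] [-1.67969545  0.59519191  6.12163583] [0.07045335 0.33006052 0.00408262] 0.16651364778241462
```

View pics/w3.png

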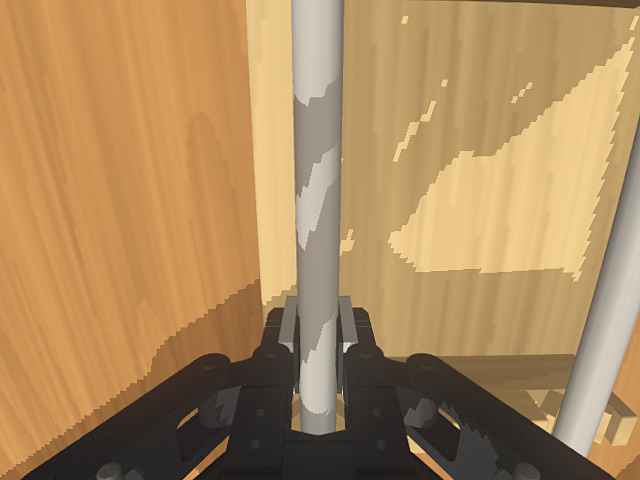

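The rod is now between the pads. Next I lift it by 100 mm.

Request:
step_arm([
  [0, 0, -0.03],
  [0, 0, -0.1],
  [0, 0, -0.2],
  [0, 0, -0.3],
  [0, 0, -0.4],
  [0, 0, -0.47],
  [0, 0, -0.5],
  [0, 0, -0.5],
], yaw=[0, 0, 0, 0, 0, 0, 0, 0])

```text
time_s: 7.55
tcp_pos: [0.4657, -0.2812, 0.1598]
eef_rot: [2.289, 2.145, -0.0]
ft_force: [0.2, 0.8, -2.9]
finger_gap: 0.163
```

Request:
step_arm([
  [0.06, 0.015, 0],
  [0.15, 0.04, 0],
  [0.25, 0.065, 0],
  [0.35, 0.09, 0],
  [0.45, 0.12, 0],
  [0.54, 0.14, 0],
  [0.6, 0.155, 0],
  [0.6, 0.155, 0],
], yaw=[-0.002, -0.005, -0.008, -0.011, -0.014, -0.0165, -0.0185, -0.0185])

```text
time_s: 8.55
tcp_pos: [0.5047, -0.1626, 0.1594]
eef_rot: [2.159, 2.276, -0.001]
ft_force: [0.6, -0.2, -3.5]
finger_gap: 0.164
```

```bash
cat > look.py <<'E'
from bench import sensors, vision
import pickle,sys;from h import *
n=sys.argv[1]
st=sensors.get_state();R=cv2.Rodrigues(st["eef_rot"])[0]
print(st["tcp_pos"],R.round(4),st["ft_force"].round(1),st["torque"].round(2),st["finger_gap"],st["time_s"])
d={k:vision.snapshot(k) for k in("wrist","top","side")};pickle.dump((d,st),open(f"l{n}.pkl","wb"))
for k in d: cv2.imwrite(f"pics/{k}_{n}.png",d[k]["img"][:,:,::-1])
B=np.array([.5244,.2795]);y=.053;u=np.array([-np.sin(y),np.cos(y)]);v=np.array([np.cos(y),np.sin(y)])
q=st["tcp_pos"][:2]-B
print("stand x,y of tcp",q@v,q@u,"tool yaw",np.arctan2(-R[0,0],R[1,0]))
E
python3 look.py 4
```

```text
[ 0.50466373 -0.16259186  0.15944695] [[-0.0529  0.9986  0.0029]
 [ 0.9986  0.0529 -0.0035]
 [-0.0036  0.0027 -1.    ]] [ 0.6 -0.2 -3.5] [-0.09 -0.04 -0.02] 0.16350621464795576 8.55
stand x,y of tcp -0.043128456689386696 -0.44042555912637377 tool yaw 0.0528815024975159
```

View pics/wrist_4.png

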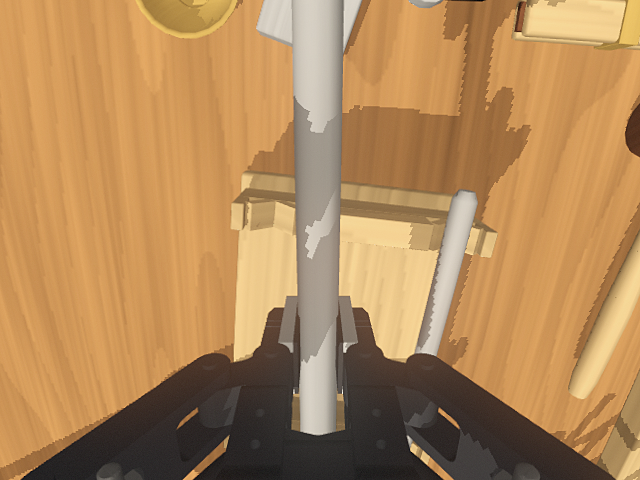

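View pics/side_4.png

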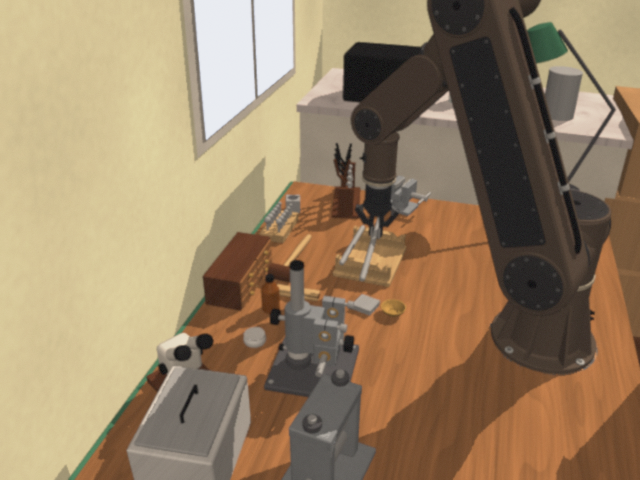

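View pics/top_4.png

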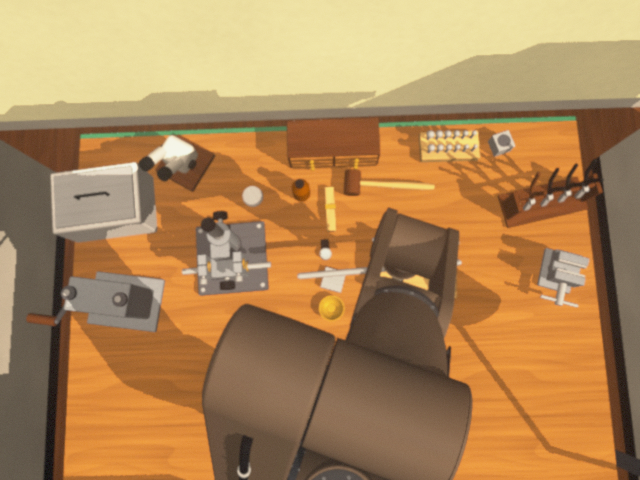

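```bash
cat > rod.py <<'E'
import pickle,sys;from h import *
def edges(img,ys=range(4,290,6)):
    hsv=cv2.cvtColor(img,cv2.COLOR_RGB2HSV).astype(float);L=[];Rr=[]
    for y in ys:
        S=cv2.GaussianBlur(hsv[y:y+1,:,1],(3,1),0)[0]
        g=np.abs(np.gradient(S))
        ok=S<55
        x=318; 
        if not ok[x]: continue
        a=x
        while a>250 and ok[a]: a-=1
        b=x
        while b<390 and ok[b]: b+=1
        # subpixel
        a=a+(S[a]-55)/(S[a]-S[a+1]); b=b-(S[b]-55)/(S[b]-S[b-1])
        L.append((a,y));Rr.append((b,y))
    return np.array(L),np.array(Rr)
def rob(P):
    p=np.polyfit(P[:,1],P[:,0],1)
    for _ in range(5):
        r=P[:,0]-np.polyval(p,P[:,1]); k=abs(r)<max(.5,1.5*np.median(abs(r))); p=np.polyfit(P[k,1],P[k,0],1)
    return p,k.sum()
def axis(s,tcp,R):
    L,Rr=edges(s["img"]); ns=[];
    pl,kl=rob(L);pr,kr=rob(Rr)
    print("edges@0,280:",[round(float(np.polyval(p,y)),2) for p in(pl,pr) for y in(0,280)],kl,kr)
    for p,sg in((pl,1),(pr,-1)):
        o,d=ray(s,[(np.polyval(p,5),5),(np.polyval(p,280),280)])
        n=np.cross(d[0],d[1]);n/=np.linalg.norm(n);ns.append(n)
    n1,n2=ns
    if n1@n2<0:n2=-n2
    u=np.cross(n1,n2);u/=np.linalg.norm(u); 
    if u[1]<0:u=-u
    # bisector plane normal (lateral) 
    m=n1+n2;m/=np.linalg.norm(m)
    # angle between planes -> distance r/sin(half)
    h=.5*np.arccos(np.clip(n1@n2,-1,1)); D=.008/np.sin(h)
    b=np.cross(u,m); b/=np.linalg.norm(b)
    if b[2]>0:b=-b
    C=o+b*D
    c=C+u*((tcp-C)@u)
    print("dir tool",(R.T@u).round(4),"pt rel tool at tcp",(R.T@(c-tcp)).round(4),"world dir",u.round(4),"world pt",c.round(4))
if __name__=="__main__":
    for n in sys.argv[1:]:
        d,st=pickle.load(open(f"l{n}.pkl","rb"))
        axis(d["wrist"],st["tcp_pos"],cv2.Rodrigues(st["eef_rot"])[0])
E
python3 rod.py 4
python3 - <<'E'
from rod import *
im=cv2.imread("pics/w3.png")[:,:,::-1]
for x in (edges(im),):
    print([np.polyval(rob(e)[0],[0,280]).round(2) for e in x])
d,st=pickle.load(open("l4.pkl","rb"))
crop(d["top"],280,250,380,300,6,"pics/c4.png")
crop(d["side"],330,200,410,290,6,"pics/c4s.png")
E
```

```text
edges@0,280: [291.05, 298.47, 343.57, 337.39] 37 38
dir tool [ 0.9952 -0.0026 -0.0974] pt rel tool at tcp [ 0.0012 -0.0011  0.0125] world dir [-0.0555  0.994   0.0938] world pt [ 0.5035 -0.1615  0.1469]
[array([290.87, 298.  ]), array([343.18, 337.81])]
```

View pics/c4.png

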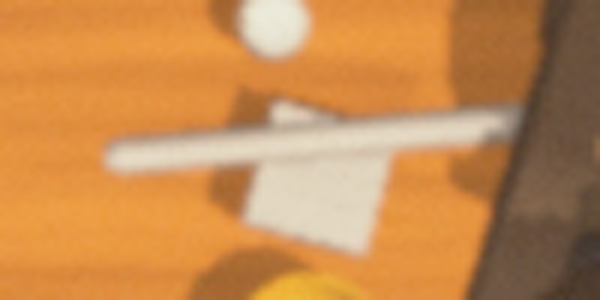

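View pics/c4s.png

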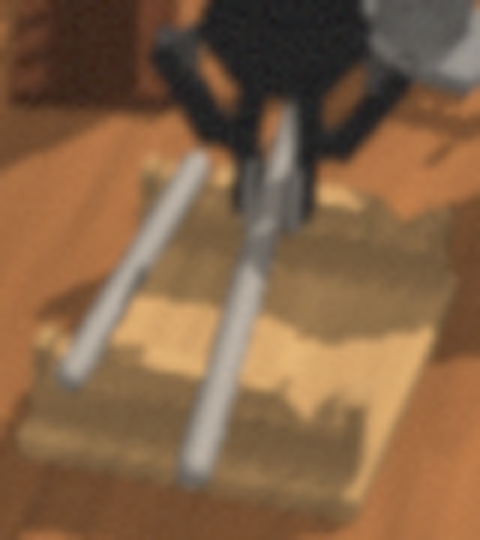

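Run:
```python
from rod import *
d,st=pickle.load(open("l4.pkl","rb"))
f=lambda x,y,x0,y0,k:((x+.5)/k-.5+x0,(y+.5)/k-.5+y0)
def tri(a,b):
    o1,d1=ray(d["top"],[a]);o2,d2=ray(d["side"],[b]);d1=d1[0]/np.linalg.norm(d1);d2=d2[0]/np.linalg.norm(d2)
    t=np.linalg.lstsq(np.c_[d1,-d2],o2-o1,rcond=None)[0];p,q=o1+d1*t[0],o2+d2*t[1];return (p+q)/2,(p-q)
tip,g=tri(f(107,157,280,250,6),f(196,474,330,200,6))
print("tip",tip.round(4),"gap",g.round(4))
R=cv2.Rodrigues(st["eef_rot"])[0];print("tip in tool",R.T@(tip-st["tcp_pos"]))
# top line at z .16
l=plane(d["top"],[f(107,157,280,250,6),f(500,124,280,250,6)],.16);print(l,np.arctan2(-(l[0]-l[1])[0],(l[0]-l[1])[1]))
```

```text
tip [0.4918 0.0852 0.16  ] gap [-0.0012 -0.0001 -0.0001]
tip in tool [ 0.24815906  0.00027028 -0.00143614]
[[ 0.49120218  0.0851651   0.16      ]
 [ 0.50013277 -0.08333202  0.16      ]] 0.05295189052784088
```

Triangulation puts the rod tip at z 0.160, level with the bore and aligned in yaw (0.053). I'll move to just before the near bushing.

Request:
step_arm([
  [0.04, 0.03, 0],
  [0.12, 0.08, 0],
  [0.22, 0.14, 0],
  [0.32, 0.19, 0],
  [0.42, 0.215, 0],
  [0.5, 0.215, 0],
  [0.53, 0.215, 0],
  [0.53, 0.215, 0],
], yaw=[0, 0, 0, 0, 0, 0, 0, 0])

```text
time_s: 9.7
tcp_pos: [0.5418, -0.0555, 0.1593]
eef_rot: [2.16, 2.275, -0.001]
ft_force: [-0.4, -0.7, -2.8]
finger_gap: 0.163
```

```bash
python3 look.py 5; python3 rod.py 5
python3 - <<'E'
from rod import *
d,st=pickle.load(open("l5.pkl","rb"))
crop(d["top"],180,220,330,310,5,"pics/c5.png")
crop(d["side"],290,210,410,330,5,"pics/c5s.png")
E
```

```text
[ 0.54184129 -0.05550297  0.15925999] [[-0.0516  0.9987  0.003 ]
 [ 0.9987  0.0516 -0.0037]
 [-0.0038  0.0028 -1.    ]] [-0.4 -0.7 -2.8] [-0.15 -0.01  0.02] 0.16300347792634204 9.7
stand x,y of tcp -0.00033004487681031347 -0.33545652080423055 tool yaw 0.05160149765622659rod.py:15: RuntimeWarning: divide by zero encountered in scalar divide
  a=a+(S[a]-55)/(S[a]-S[a+1]); b=b-(S[b]-55)/(S[b]-S[b-1])
Traceback (most recent call last):
  File "rod.py", line 46, in <module>
    axis(d["wrist"],st["tcp_pos"],cv2.Rodrigues(st["eef_rot"])[0])
    ~~~~^^^^^^^^^^^^^^^^^^^^^^^^^^^^^^^^^^^^^^^^^^^^^^^^^^^^^^^^^^
  File "rod.py", line 25, in axis
    pl,kl=rob(L);pr,kr=rob(Rr)
          ~~~^^^
  File "rod.py", line 21, in rob
    r=P[:,0]-np.polyval(p,P[:,1]); k=abs(r)<max(.5,1.5*np.median(abs(r))); p=np.polyfit(P[k,1],P[k,0],1)
                                                                             ~~~~~~~~~~^^^^^^^^^^^^^^^^^
TypeError: expected non-empty vector for x
```

View pics/c5.png

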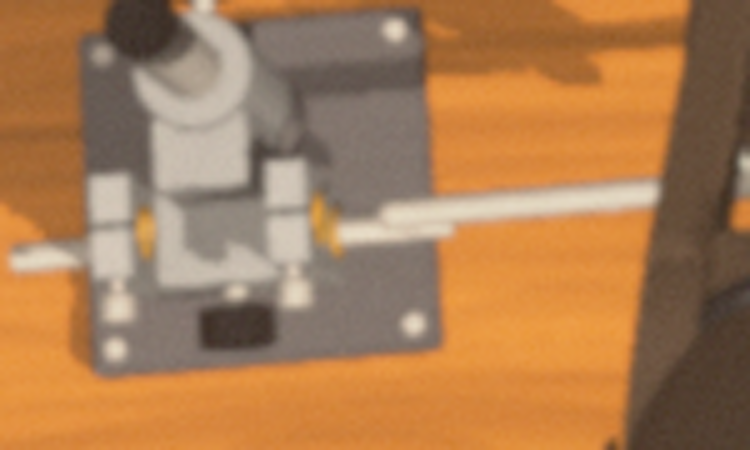

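View pics/c5s.png

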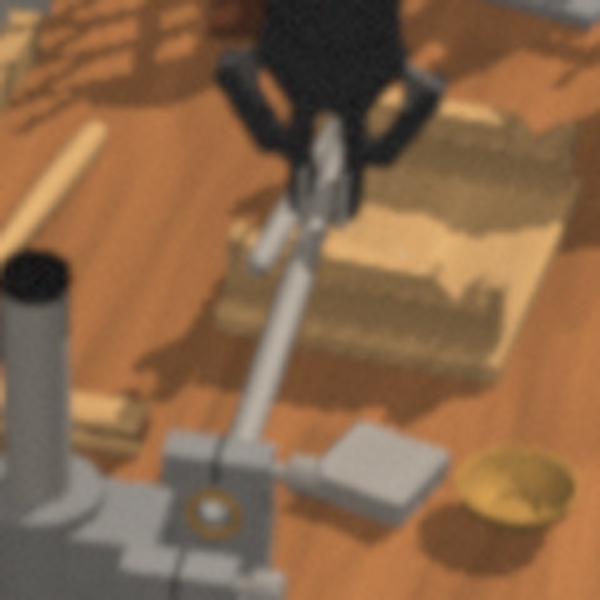

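Request:
step_arm([
  [0.03, 0.001, 0],
  [0.06, 0.001, 0],
  [0.09, 0.001, 0],
  [0.12, 0.001, 0],
  [0.15, 0.001, 0],
  [0.18, 0.001, 0],
  [0.21, 0.001, 0],
  [0.23, 0.001, 0],
], yaw=[-0.0002, -0.0002, -0.0002, -0.0002, -0.0002, -0.0002, -0.0002, -0.0002])

```text
time_s: 10.85
tcp_pos: [0.5399, -0.0099, 0.1591]
eef_rot: [2.16, 2.275, -0.001]
ft_force: [0.1, 0.4, -2.9]
finger_gap: 0.164
```

```bash
python3 look.py 6
python3 - <<'E'
from rod import *
d,st=pickle.load(open("l6.pkl","rb"))
crop(d["top"],190,230,310,300,6,"pics/c6.png")
crop(d["side"],290,260,390,360,6,"pics/c6s.png")
E
```

```text
[ 0.53986943 -0.00992326  0.15914625] [[-0.0518  0.9987  0.0033]
 [ 0.9986  0.0518 -0.0037]
 [-0.0039  0.0031 -1.    ]] [ 0.1  0.4 -2.9] [-0.03 -0.06 -0.02] 0.16383374157300207 10.85
stand x,y of tcp 0.00011545168159284127 -0.2898363594008326 tool yaw 0.05183388163995726
```

View pics/c6.png

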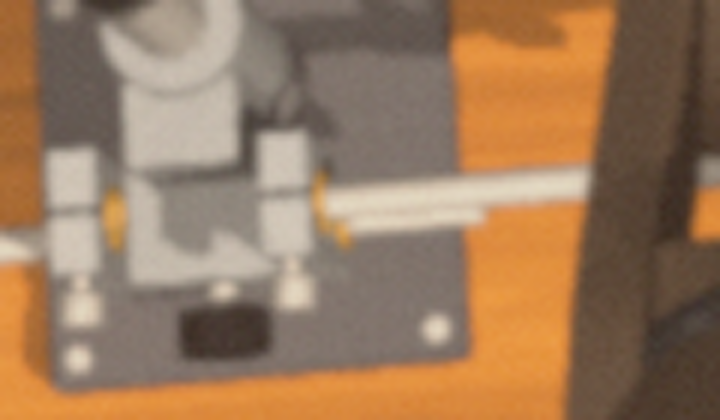

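View pics/c6s.png

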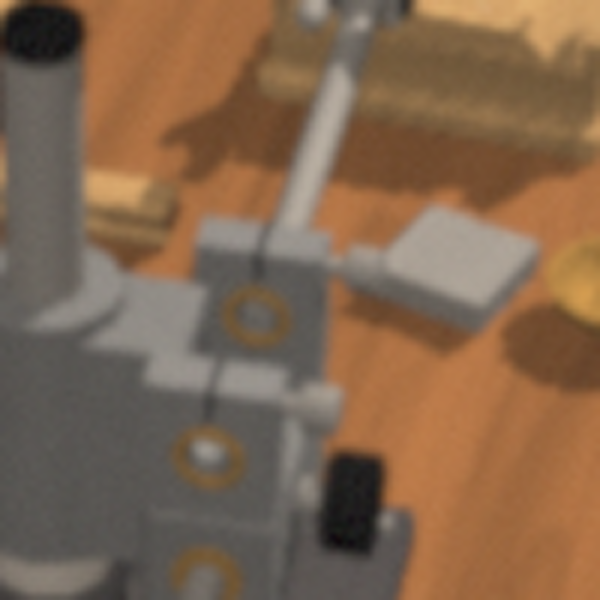

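The tip is centred in the near bushing with no contact force. Next I advance through the gap.

Request:
step_arm([
  [0.04, 0, -0.001],
  [0.08, 0, -0.001],
  [0.12, 0, -0.002],
  [0.16, 0, -0.002],
  [0.2, 0, -0.002],
  [0.24, 0, -0.002],
  [0.28, 0, -0.002],
  [0.3, 0, -0.002],
], yaw=[-0.0001, -0.0001, -0.0001, -0.0001, -0.0001, -0.0001, -0.0001, -0.0001])

```text
time_s: 12.0
tcp_pos: [0.5367, 0.0503, 0.1593]
eef_rot: [2.158, 2.276, -0.001]
ft_force: [0.4, -0.5, -2.6]
finger_gap: 0.167
```

```bash
python3 look.py 7
python3 - <<'E'
from rod import *
d,st=pickle.load(open("l7.pkl","rb"))
crop(d["top"],190,230,310,300,6,"pics/c7.png")
crop(d["side"],290,260,390,360,6,"pics/c7s.png")
E
```

```text
[0.53673931 0.05028831 0.15929493] [[-0.0529  0.9986  0.0032]
 [ 0.9986  0.0529 -0.0037]
 [-0.0039  0.003  -1.    ]] [ 0.4 -0.5 -2.6] [-0.06 -0.03 -0.09] 0.16686857903171592 12.0
stand x,y of tcp 0.00017945316382255463 -0.2295435140060521 tool yaw 0.05292462130431879
```

View pics/c7.png

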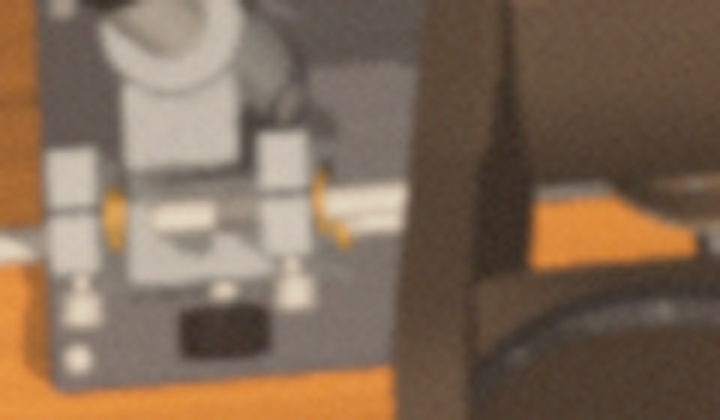

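View pics/c7s.png

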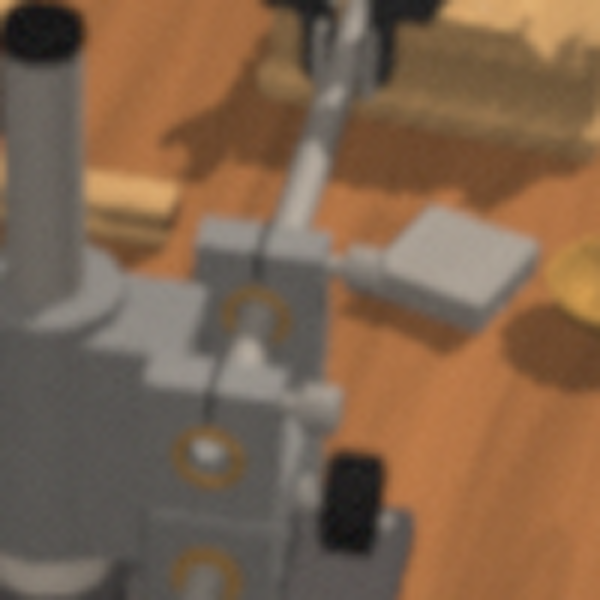

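View pics/wrist_7.png

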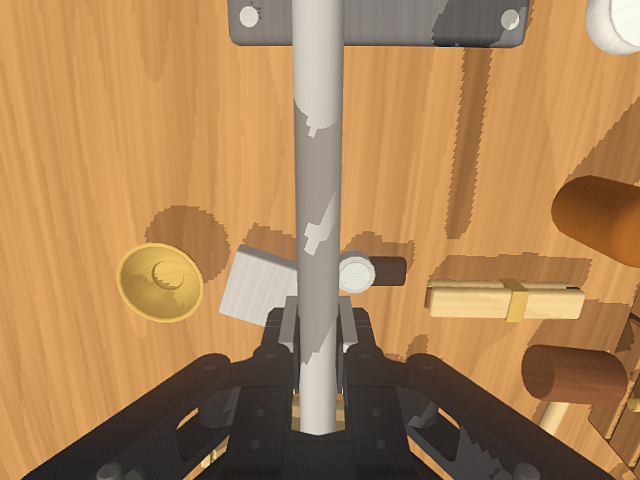

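Through the gap with no contact. I'll slide slowly into the far bushing.

Request:
step_arm([
  [0.02, -0.001, 0],
  [0.045, -0.001, 0],
  [0.07, -0.001, 0],
  [0.095, -0.001, 0],
  [0.12, -0.001, 0],
  [0.145, -0.001, 0],
  [0.17, -0.001, 0],
  [0.19, -0.001, -0.001],
], yaw=[0, 0, 0, 0, 0, 0, 0, 0])

```text
time_s: 13.15
tcp_pos: [0.5345, 0.0882, 0.1593]
eef_rot: [2.159, 2.276, -0.001]
ft_force: [0.3, -0.8, -3.4]
finger_gap: 0.165
```

```bash
python3 look.py 8
python3 - <<'E'
from rod import *
d,st=pickle.load(open("l8.pkl","rb"))
crop(d["side"],290,260,390,360,6,"pics/c8s.png")
E
```

```text
[0.53445266 0.08822063 0.15931418] [[-0.053   0.9986  0.0031]
 [ 0.9986  0.053  -0.0037]
 [-0.0039  0.0029 -1.    ]] [ 0.3 -0.8 -3.4] [-0.04 -0.03 -0.05] 0.16525593864928992 13.15
stand x,y of tcp -9.451710464314582e-05 -0.19154332029181645 tool yaw 0.052996849719458866
```

View pics/c8s.png

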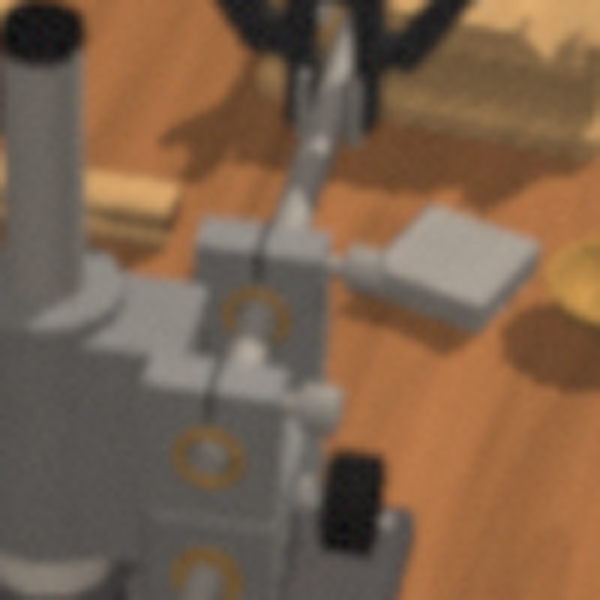

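The tip is inside the far bushing with no contact force. I'll push on 47 mm.

Request:
step_arm([
  [0.02, 0, 0],
  [0.05, 0, 0],
  [0.08, 0, 0],
  [0.115, 0, 0],
  [0.15, 0, 0],
  [0.185, 0, 0],
  [0.22, 0, -0.001],
  [0.235, 0, -0.001],
], yaw=[0, 0, 0, 0, 0, 0, 0, 0])

```text
time_s: 14.3
tcp_pos: [0.532, 0.1355, 0.1594]
eef_rot: [2.158, 2.277, -0.001]
ft_force: [0.3, -0.5, -1.3]
finger_gap: 0.164
```

Request:
step_arm([
  [0, 0, 0],
  [0, 0, 0],
  [0, 0, 0],
  [0, 0, 0],
], yaw=[0, 0, 0, 0])

```text
time_s: 14.8
tcp_pos: [0.532, 0.1354, 0.1594]
eef_rot: [2.158, 2.276, -0.001]
ft_force: [-0.2, 0.7, -3.0]
finger_gap: 0.16
```

```bash
python3 look.py 9
python3 - <<'E'
from rod import *
d,st=pickle.load(open("l9.pkl","rb"))
crop(d["side"],290,260,390,360,6,"pics/c9s.png")
crop(d["top"],170,230,310,300,5,"pics/c9.png")
from bench import sensors
print(sensors.get_state()["joint_vel"].round(4))
E
```

```text
[0.53199548 0.13535995 0.15936919] [[-0.0534  0.9986  0.0032]
 [ 0.9986  0.0534 -0.0037]
 [-0.0039  0.003  -1.    ]] [-0.2  0.7 -3. ] [-0.02 -0.03 -0.04] 0.16024280099492605 14.8
stand x,y of tcp -5.102765001430304e-05 -0.14434002577838098 tool yaw 0.053459234460094464
[ 0.0027 -0.0004 -0.0003  0.     -0.0022 -0.    ]
```

View pics/c9s.png

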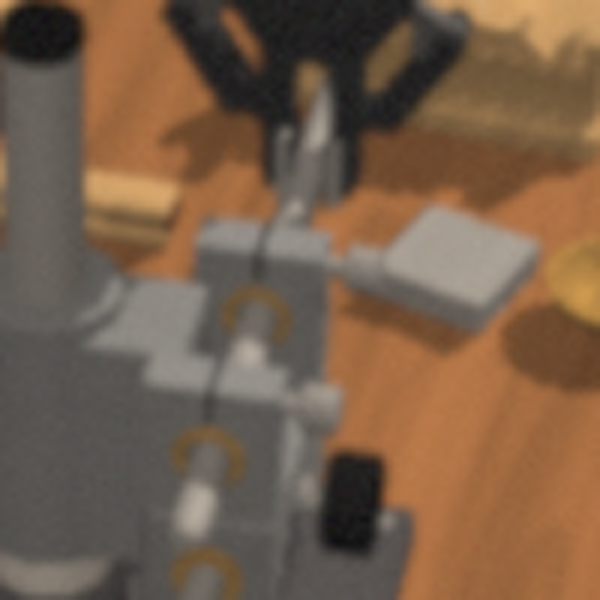

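View pics/c9.png

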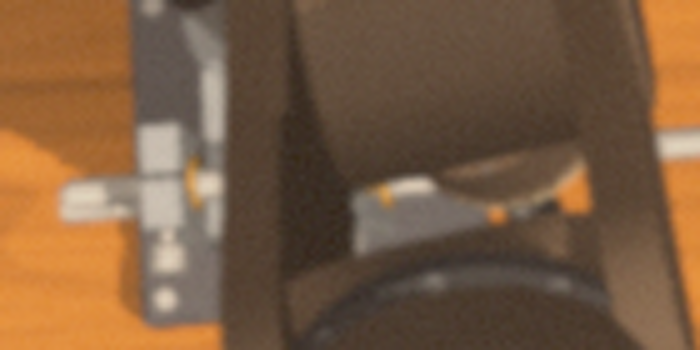

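View pics/wrist_9.png

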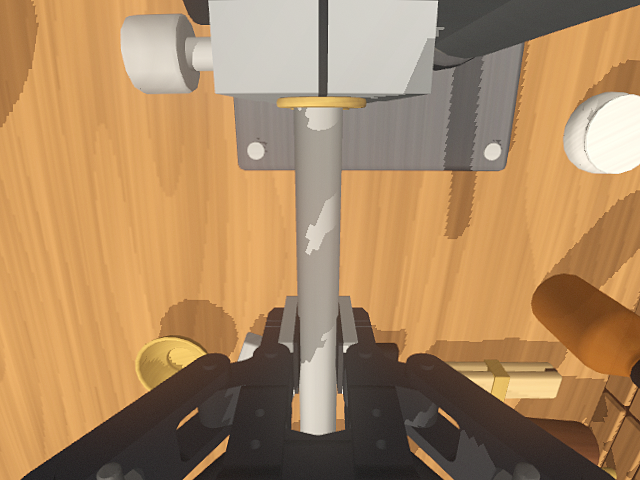

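Run:
```python
from rod import *
d,st=pickle.load(open("l9.pkl","rb"))
p=plane(d["side"],[((195.5)/6-.5+290,(523.5)/6-.5+260)],.16)[0];print(p)
B=np.array([.5244,.2795]);y=.053;u=np.array([-np.sin(y),np.cos(y)]);print("tip stand y (side)",(p[:2]-B)@u)
p=plane(d["top"],[(62.5/5-.5+170,201/5-.5+230)],.16)[0];print("top tip",(p[:2]-B)@u,p)
crop(d["wrist"],255,80,385,150,6,"pics/c9w.png")
```

```text
[0.5202832  0.37317143 0.16      ]
tip stand y (side) 0.09375798629502649
top tip 0.1051320663882274 [0.51611461 0.38434036 0.16      ]
```

View pics/c9w.png

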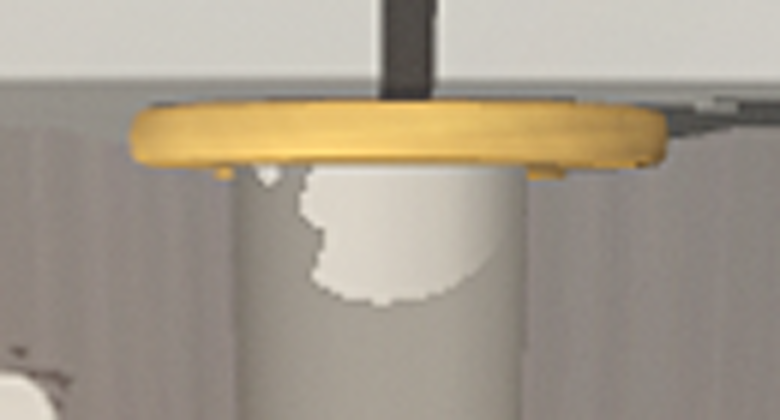

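The rod sits about 1 mm toward −x in the near bushing. I'll centre it, go 5 mm further for margin, then settle.

Request:
step_arm([
  [0.005, 0.001, 0],
  [0.012, 0.002, 0],
  [0.02, 0.003, 0],
  [0.026, 0.004, 0],
  [0.026, 0.004, 0],
  [0.026, 0.004, 0],
  [0.026, 0.004, 0],
  [0.026, 0.004, 0],
], yaw=[0, 0, 0, 0, 0, 0, 0, 0])

```text
time_s: 15.95
tcp_pos: [0.5325, 0.1406, 0.1594]
eef_rot: [2.158, 2.276, -0.001]
ft_force: [-0.9, 0.1, -3.0]
finger_gap: 0.164
```

```bash
python3 look.py 10
python3 - <<'E'
from rod import *
d,st=pickle.load(open("l10.pkl","rb"))
print(st["joint_vel"].round(4))
a=cv2.resize(d["wrist"]["img"][80:150,255:385],None,fx=5,fy=5);b=cv2.resize(d["side"]["img"][290:360,300:380],None,fx=5,fy=5)
im=np.zeros((350,650+0,3),np.uint8)
cv2.imwrite("pics/c10w.png",a[:,:,::-1]);cv2.imwrite("pics/c10s.png",b[:,:,::-1])
E
```

```text
[0.53249487 0.14060538 0.15935793] [[-0.0534  0.9986  0.0032]
 [ 0.9986  0.0534 -0.0037]
 [-0.0039  0.003  -1.    ]] [-0.9  0.1 -3. ] [-0.    0.06  0.04] 0.16384550351501756 15.95
stand x,y of tcp 0.0007255313416458367 -0.1391284143148159 tool yaw 0.05345546210080006
[ 0.001  -0.0001  0.0003  0.0003 -0.0001 -0.0005]
```

View pics/c10w.png

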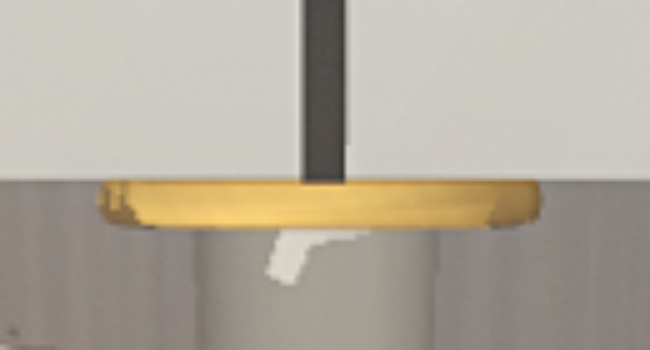

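View pics/c10s.png

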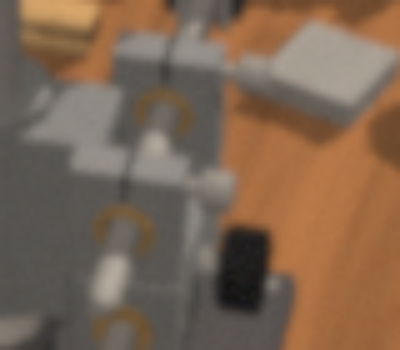

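View pics/side_10.png

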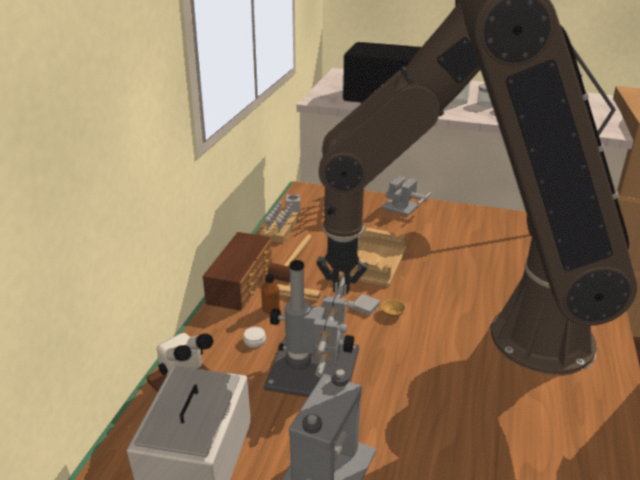

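The rod is now centred in the near flange to about 0.3 mm (flange 320, rod 316 crop px), and the measured force is only the rod's weight, about 3 N. It also shows well past the far flange in the side view. I'm handing the job in.

```bash
python3 -c "
from bench import ctrl; print(ctrl.sign_off())"
```

```text
the job is handed in; nothing more can be done
None
```

The long rod is through both upper bushings, near one first and then the far one. The gripper is still holding it at 60 N, and I handed the job in at about 16 s.

- **Protrusion:** The arm's position puts it about 51 mm past the far bushing. I measured it in the pictures just before a final 5 mm push, and they disagreed: the top view gave about 47 mm and the coarser side view about 36 mm. Both are above 30 mm even without that push.
- **Running freely:** The sideways and axial forces were under 1 N. The vertical force was about −3 N, which is just the rod's weight. The moments were 0.06 N m or less, and the arm was still.
- **Centring:** The rod first sat about 1 mm toward the robot in the near bushing. After a small correction it was within about 0.3 mm of centre there. I could check the far bushing only by force and in the blurry side view, where it looked centred.
- **Other things on the bench:** I touched nothing else, and the last pictures showed nothing out of place. The arm hides part of the rest in them. The short rod was last seen lying in its rest, earlier, after the lift.

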